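# Walk the pressure calibrator home

## Task

The bench pressure calibrator is too heavy to shove straight back: walk it along the bench by pushing its two front corner bumpers in turn, until its back is flat against both stop blocks of the docking bracket with the steel stub on its back in the gap between the blocks. Push gently, never harder than 20 N, keep it flat on the bench and keep off its front panel. Leave the transmitters and the dial gauge where they stand.

Things in the scene. Friction and masses are not known exactly. Their poses are not given: they have to be found in the camera images.
- case: bench pressure calibrator: cream box, 140 deep (own x) x 260 wide (y) x 60 mm high, about 2.6 kg. Origin: centre of its underside, at bench level; +x to its flat back (x = +70 mm, towards the bracket), -x to its front (towards the robot), z up. Four rubber feet at x +-40, y +-48 mm. Dark bumpers at its front corners, faces at x = -70 mm. Shoving it straight takes about 21 to 28 N
- panel: grey front panel with display and button, part of the calibrator, 170 mm wide between the two bumpers, set 2.5 mm behind the bumper faces; not to be pushed. Its origin and axes are those of the calibrator
- stub: steel stub on the calibrator's back, part of it: 17 mm diameter, on the centre line 35 mm above the bench, sticking out 24 mm from the back. Its origin and axes are those of the calibrator
- left_bumper (a point): push point on the smooth face of the front bumper at the calibrator's +y end: x -70, y +115 mm, 40 mm above the bench; the face spans y 89 to 131 mm and nearly the full height. Pushed forward there (9 to 13 N), the box turns about a point near its other side's feet: that corner swings forward and some 24 deg outward, and the centre creeps ahead about 4 mm per 0.1 rad
- right_bumper (a point): the same on the front bumper at the -y end: x -70, y -115 mm, 40 mm above the bench
- back_left (a point): point at the foot of the flat back, at x +70, y +80 mm in the calibrator's axes
- back_right (a point): the same at x +70, y -80 mm
- dock: bracket fixed to the bench: two rigid aluminium stop blocks, each 30 deep x 60 wide x 50 mm high, with a 50 mm gap between, joined behind by a bar 22 mm high. Origin: on the bench, midway between the blocks, in the plane of their stop faces, which look to its -x (towards the robot) and span 25 to 85 mm either side. Home, the calibrator is square to it, its origin 70 mm before it
- transmitter_a: standing steel pressure transmitter, 44 mm diameter x 110 mm, bystander; origin under its centre
- transmitter_b: smaller standing steel pressure transmitter, 37 mm diameter x 110 mm, bystander; origin under its centre
- dial_gauge: black dial gauge on a 70 x 80 mm foot, 115 mm high, bystander; origin under its centre

How it is judged:
On the way:
1. the tip of the stub has entered the gap between the stop blocks (x of case in the frame of dock above -0.09 m and y of case in the frame of dock between -0.03 and 0.03 m), for 0.1 s.
At the end, for the whole second after the job is handed in: the calibrator stands flat and at rest, both ends of its back within 3 mm of the stop faces, square to them (0.03 rad), its centre line within 18 mm of the bracket's, so that the stub is in the gap (x of each of back_left, back_right in the frame of dock above -0.003 m and y of case in the frame of dock between -0.018 and 0.018 m and angle between the x axis of case and the x axis of dock, either way round below 0.03 rad and angle between case's own z axis and vertical below 0.03 rad and linear speed of case below 0.01 m/s); the robot touches nothing.
It fails at once if the calibrator is pushed harder than 20 N (contact force between any of the fingers, the arm and case above 20 N).
It fails at once if the front panel is touched (over 1 N) (contact force between any of the fingers, the arm and panel above 1 N).
It fails at once if the calibrator is tipped more than 0.1 rad (angle between case's own z axis and vertical above 0.1 rad).
It fails at once if a bystander is moved more than 15 mm (distance of any of transmitter_a, transmitter_b, dial_gauge from where it was at the start of the episode above 0.015 m).
It also fails if it takes over 72 s, if anything falls off the work surface, if the arm or the gripper's body presses on something with over 40 N, if the wrist force passes 120 N, or if a joint passes its speed limit or range.

## Robot

A 6-joint arm with a two-finger parallel gripper is mounted at the origin on the work surface. World frame = base frame: x ahead of the robot, y to its left, z up, the work surface at z = 0. Lengths are in m, angles in rad, forces in N, time in s.
With the tool pointing down it reaches from about 0.35 to 0.775 m from the base axis. Payload 5.5 kg.
Tool frame: the origin (TCP) lies where the fingers leave the gripper's body, on its centre line; the fingertips stand env.tip_reach ahead of it and the grasp point (between the pads) lies 54 mm ahead of it (env.tip_reach is the distance from the TCP to the fingertips, in m); z points along the fingers, y is the line along which they close (so a half turn about z gives the same grasp; the last joint's range is limited). The gripper opens to 85 mm and grips with 20 to 120 N. Pads are 22 mm wide; open, the fingers measure 114 mm over their backs; the gripper's body (76 mm by 85 mm) begins 54 mm behind the grasp point. The pads swing forward as they close: fully open they stand 13 mm farther back than shut.
Start: joints at [-1.296, 0.313, 0.046, 1.304, 0, 1.431], TCP at [0.232, -0.526, 0.304] pointing down, gripper open.
Joint ranges: [-2.76, 2.76], [-0.86, 1.69], [-1.03, 1.26], [-2.2, 2.34], [-1.47, 1.5], [-3.14, 3.14]. Speed limits (rad/s): [2.57, 2.57, 3.14, 3.14, 3.14, 3.14].

## Interface

Orientations are given as a unit quaternion [w, x, y, z].
In Python, from workcell import status, optics, hand_in, env gives the robot as it stands.
- The arm moves only by the shell command python3 -m handwheel 'ROWS' [FORCE]. ROWS is a JSON object whose one key "deltas" holds a list of rows, each a list of 5 numbers: the opening, from -1 (shut) to 1 (fully open), then the shift along the tool's x, y, z in units of 40 mm (1.0 is 40 mm), then the turn about the tool's z in units of 10 degrees (1.0 is 10 degrees). In form: {"deltas": [[jaw, x, y, z, roll], ...]}. A call has 1 to 20 rows; each row shifts and turns the commanded pose from where the row before left it, along the tool's axes as they then stand; what a row does not reach is not made up. A row lasts 1/8 s, in which the tool goes at most 62.5 mm and 10.7 degrees, less where a joint would pass 70% of its speed; a pose out of reach is approached as far as the arm can. A call is refused whole if a number of a shift passes 1 or a number of a turn 1, either way. A call with a gripper value outside its range is refused whole. The fingers move at their own pace and stop on an object; FORCE is the grip in N (left out, the last holds). Time passes only in rows, so rows that do not move let the fingers close. It gives the time, the measured TCP pose, the force, the opening and the grip force at its end, in the units of the state.
- status.get_state(): the state, without advancing time (a new reading comes with each control period).
- optics.read_camera(name): name is "scene" or "top"; returns a dict with "frame" (400x640x3 uint8, red, green, blue), "depth" (400x640 float32, m along the optical axis (not along the pixel's ray), 0 where there is no reading), "vfov" (degrees; the focal length in pixels is half the picture's height over the tangent of half this angle, whatever the lens; pixels are square), "cx", "cy" (the principal point, pixels), "origin" and "attitude" of the camera in the world. Camera axes: x right, y down, z forward; pixel columns grow to the right and rows downward; lengths in m; the calibration is good to about 2 mm. A picture is of the moment at which its call begins.
- hand_in(): hands the job in; it is judged then, once.
The state is a dict: "clock": time; "joint_pos": joint angles; "qvel": joint speeds; "tau": joint torques, N m; "tcp_pos": TCP position; "orientation": TCP orientation; "wrist_force": force on the tool from outside, world axes, zero at the start; "ft_torque": the same for the moment, N m; "finger_gap": finger opening in m; "grip_force": force on a finger pad.
Only numpy, scipy, OpenCV 4.12 (cv2) and the standard library are available. Lean on these libraries where they do the work, as an engineer would, in place of code of your own. Each camera call takes 0.05 s, during which the arm holds its last target. There are 200 camera calls.

## Working session

There is one attempt and no reset: what is moved stays moved. The work goes in short steps, Python scripts to look and compute and a shell command to move; the robot and the scene stay as the last step left them, time stands still between calls to the robot, and variables do not carry over. Pictures are saved under pics/ and viewed, at most 10 in all, crops included, and the job is handed in when it is done.

```bash
mkdir -p pics; ls
python3 - <<'E'
from workcell import status, optics, env
import cv2,numpy as np
s=status.get_state();print(s);print(env.tip_reach)
for n in("scene","top"):
    r=optics.read_camera(n);cv2.imwrite(f"pics/{n}0.png",r["frame"][:,:,::-1]);np.savez(f"{n}0.npz",**r)
    print(n,r["vfov"],r["cx"],r["cy"],r["origin"],r["attitude"])
E
```

```text
pics
{'clock': 0.0, 'joint_pos': array([-1.29563518e+00,  3.14018421e-01,  4.49894168e-02,  1.30359436e+00,
        3.88262195e-06,  1.43117444e+00]), 'qvel': array([-1.09597159e-03, -7.73317462e-04, -1.52644709e-05, -3.48428514e-04,
        3.10310042e-04, -1.18861084e-03]), 'tau': array([ 1.95692010e-03, -4.80624068e+01,  2.98535156e+01,  1.92239229e-02,
       -1.14372951e-04,  2.18356951e-05]), 'tcp_pos': array([ 0.23159845, -0.52588923,  0.30300276]), 'orientation': array([-9.11551807e-04,  9.78570943e-01,  2.05907930e-01, -5.99244960e-05]), 'wrist_force': array([ 0.2394611 , -0.30350942,  0.48736546]), 'ft_torque': array([ 0.03844027, -0.02870722, -0.01458727]), 'grip_force': 0.0, 'finger_gap': 0.0850542945292783}
0.0726
scene 46.705762932161576 310.7542241256819 198.14281044422967 [ 1.25660983 -0.0082539   0.99480875] [-0.21035472  0.70519787  0.64604248 -0.20267209]
top 56.93076047481609 324.5767355820682 199.5966447910509 [0.56275282 0.01994853 0.97481349] [ 0.03512627 -0.6990917   0.71387659 -0.02042449]
```

View pics/top0.png

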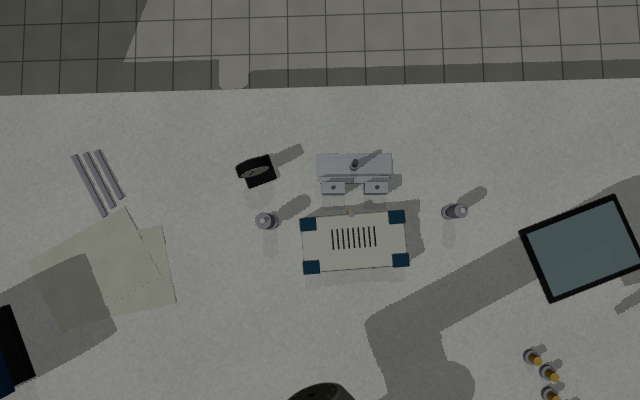

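View pics/scene0.png

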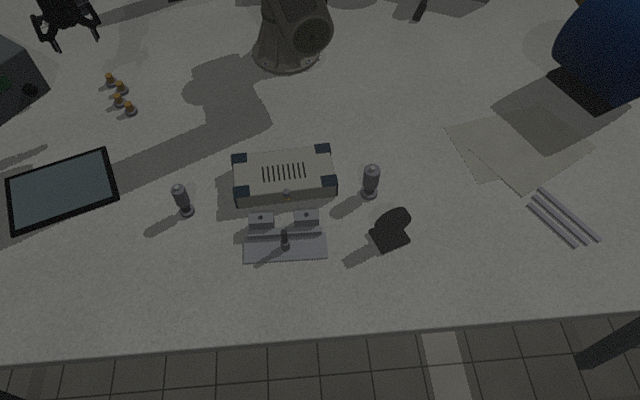

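The top view has world +x up and +y left. The case is around (355,243), the bracket blocks at (332,188) and (376,187), the transmitters at (265,220) and (455,211), and the gauge at (257,170). I'll locate them by depth next.

```bash
cat > h.py <<'E'
import numpy as np,cv2
from scipy.spatial.transform import Rotation as R
def cloud(r):
    h,w=r["depth"].shape;f=h/2/np.tan(np.radians(float(r["vfov"]))/2)
    v,u=np.mgrid[:h,:w];d=r["depth"]
    p=np.stack([(u-r["cx"])/f*d,(v-r["cy"])/f*d,d],-1)
    q=np.array(r["attitude"]);return p@R.from_quat(q[[1,2,3,0]]).as_matrix().T+r["origin"]
def rect(P,m):
    q=P[m][:,:2].astype(np.float32);c,s,a=cv2.minAreaRect(q*1000)
    return np.array(c)/1000,s,a
E
python3 - <<'E'
from h import *
r=dict(np.load("top0.npz"));P=cloud(r);z=P[...,2]
print("bench z",[z[y,x].round(4) for y,x in((300,250),(130,400),(300,400),(240,460))], "case z",z[243,330],z[243,385],z[218,395],"dock",z[188,340],z[188,385],z[175,335])
big=cv2.resize(r["frame"][140:290,225:485,::-1],None,fx=3,fy=3,interpolation=cv2.INTER_CUBIC);cv2.imwrite("pics/crop1.png",big)
for name,(u0,u1,v0,v1),(a,b) in [("case",(290,420,200,280),(.05,.07)),("blkL",(318,347,178,200),(.04,.06)),("blkR",(360,392,178,200),(.04,.06)),("ta",(250,285,205,235),(.09,.13)),("tb",(435,475,195,225),(.09,.13)),("gauge",(230,280,150,190),(.005,.15))]:
    m=np.zeros(z.shape,bool);m[v0:v1,u0:u1]=1;m&=(z>a)&(z<b);print(name,m.sum(),rect(P,m),np.median(z[m]))
r=dict(np.load("scene0.npz"));P=cloud(r);z=P[...,2]
m=np.zeros(z.shape,bool);m[140:212,225:345]=1;m&=(z>.052)&(z<.07);print(m.sum(),rect(P,m),np.median(z[m]))
E
```

```text
bench z [np.float64(0.0009), np.float64(0.0004), np.float64(-0.0001), np.float64(-0.0013)] case z 0.060859902819896505 0.059924125147404195 0.05771424521409163 dock 0.04911101494789605 0.04794727525997833 0.0061149228346432105
case 5868 (array([ 0.53405518, -0.03076158]), (148.0694580078125, 261.40936279296875), 3.5090935230255127) 0.05817358909113707
blkL 287 (array([0.6662229, 0.0178683]), (58.34429168701172, 28.599031448364258), 88.7898178100586) 0.049901181043195075
blkR 304 (array([ 0.66516235, -0.09294615]), (58.458984375, 30.32058334350586), 88.43800354003906) 0.0499114266900203
ta 223 (array([0.58522357, 0.18482324]), (38.45518112182617, 35.64330291748047), 88.86614990234375) 0.10187338950246705
tb 173 (array([ 0.5991853 , -0.28142368]), (31.19878387451172, 30.69941520690918), 88.39274597167969) 0.10197106349831053
gauge 899 (array([0.72145355, 0.20889218]), (90.92546844482422, 95.31608581542969), 3.13671612739563) 0.07455877238742825
4421 (array([ 0.56296893, -0.03108801]), (203.86558532714844, 261.59429931640625), 3.405092239379883) 0.05751488900434232
```

View pics/crop1.png

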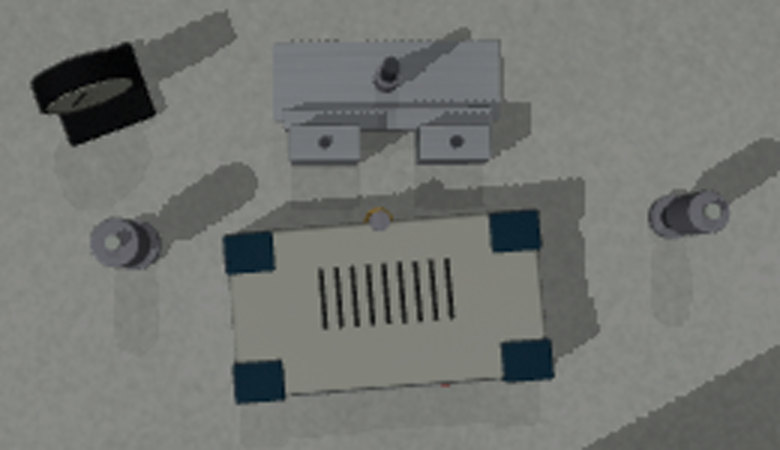

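```bash
cat >> h.py <<'E'
def ray(r,u,v,z):
    h=r["depth"].shape[0];f=h/2/np.tan(np.radians(float(r["vfov"]))/2)
    q=np.array(r["attitude"]);d=R.from_quat(q[[1,2,3,0]]).apply([(u-r["cx"])/f,(v-r["cy"])/f,1])
    o=np.array(r["origin"]);return (o+d*(z-o[2])/d[2])[:2]
E
python3 - <<'E'
from h import *
r=dict(np.load("top0.npz"))
g=lambda x,y,z:ray(r,(x+.5)/3-.5+225,(y+.5)/3-.5+140,z)
C=[g(*p,.06) for p in((223,236),(540,211),(553,380),(236,403))]
print(np.round(C,4),"mean",np.mean(C,0),[np.linalg.norm(C[i]-C[i-1]) for i in range(4)])
v=C[0]-C[1];w=C[3]-C[2];print("yaw",np.arctan2(-v[0],v[1]),np.arctan2(-w[0],w[1]))
print("stub tip",g(378,218,.0435))
D=[g(*p,.05) for p in((289,161),(360,161),(418,161),(490,161),(289,125),(490,125))];print(np.round(D,4))
E
python3 -m handwheel '{"deltas":[[-1,0,0,0,-1],[-1,0,0,0,-1],[-1,0,0,0,-1],[-1,0,0,0,-1],[-1,0,0,0,-1],[-1,0,0,0,-1],[-1,0,0,0,-0.62],[-1,0,0,0,0]]}'
```

```text
[[ 0.5897  0.1027]
 [ 0.6049 -0.1591]
 [ 0.4671 -0.1646]
 [ 0.4531  0.094 ]] mean [ 0.52872337 -0.03174518] [np.float64(0.13687275892695674), np.float64(0.2622448591159218), np.float64(0.13790176624057396), np.float64(0.2589742928807316)]
yaw 0.05785553927113963 0.053964859815433176
stub tip [ 0.60264652 -0.02656865]
[[ 0.6518  0.0472]
 [ 0.6505 -0.0124]
 [ 0.6494 -0.0609]
 [ 0.6481 -0.121 ]
 [ 0.6822  0.0466]
 [ 0.6784 -0.122 ]]
clock: 1.1
tcp_pos: [0.2317, -0.5261, 0.3034]
orientation: [-0.0, 0.708, 0.706, 0.0]
wrist_force: [0.5, -0.6, 0.5]
finger_gap: -0.0001
grip_force: 0.0
```

```bash
python3 -m handwheel '{"deltas":[[-1,0.5,0.84,0,0],[-1,0.8,0.84,0,0],[-1,0.8,0.84,0,0],[-1,0.8,0.84,0,0],[-1,0.8,0.84,0,0],[-1,1,0,0,0],[-1,1,0,0,0],[-1,1,0,0,0],[-1,1,0,0,0],[-1,1,0,0,0],[-1,1,0,0,0],[-1,1,0,0,0],[-1,1,0,0,0],[-1,1,0,0,0],[-1,1,0,0,0],[-1,1,0,0,0],[-1,0.5,0,0,0],[-1,0,0,0,0],[-1,0,0,0,0]]}'
```

```text
clock: 3.48
tcp_pos: [0.4001, 0.0812, 0.3038]
orientation: [0.0, 0.708, 0.707, -0.0]
wrist_force: [-0.3, -0.4, -0.7]
finger_gap: 0.0004
grip_force: 0.0
```

Descend 198 mm, then advance to about 8 mm short of the bumper.

```bash
python3 -m handwheel '{"deltas":[[-1,0,0,0.9,0],[-1,0,0,1,0],[-1,0,0,1,0],[-1,0,0,1,0],[-1,0,0,0.7,0],[-1,0,0,0.35,0],[-1,0,0.4,0,0],[-1,0,0.35,0,0],[-1,0,0,0,0]]}'
python3 - <<'E'
from workcell import optics
import cv2
r=optics.read_camera("top")
cv2.imwrite("pics/a.png",cv2.resize(r["frame"][160:330,240:470,::-1],None,fx=3,fy=3,interpolation=cv2.INTER_CUBIC))
E
```

```text
clock: 4.6
tcp_pos: [0.433, 0.0812, 0.1069]
orientation: [0.001, 0.708, 0.707, 0.001]
wrist_force: [-0.4, 0.1, 0.6]
finger_gap: -0.0
grip_force: 0.0
```

View pics/a.png

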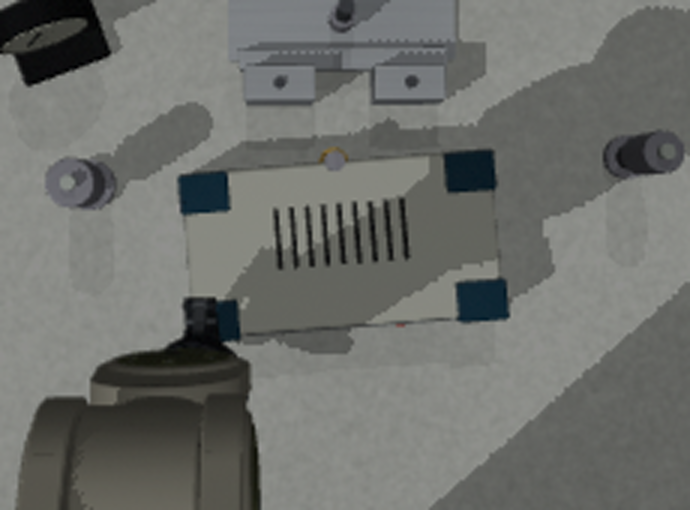

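```bash
cat >> h.py <<'E'
def blobs(r):
    F=r["frame"].astype(int);m=((F[...,2]-F[...,0]>18)).astype(np.uint8);m[:130]=0;m[330:]=0;m[:,:260]=0;m[:,450:]=0
    n,l,s,c=cv2.connectedComponentsWithStats(m)
    return [(c[i],s[i,4]) for i in range(1,n) if s[i,4]>60]
def fit(A,B):
    a=A-A.mean(0);b=B-B.mean(0);t=np.arctan2((a[:,0]*b[:,1]-a[:,1]*b[:,0]).sum(),(a*b).sum())
    M=np.array([[np.cos(t),-np.sin(t)],[np.sin(t),np.cos(t)]]);return t,B.mean(0)-M@A.mean(0)
def refs():
    t=.056;M=np.array([[np.cos(t),-np.sin(t)],[np.sin(t),np.cos(t)]])
    r=dict(np.load("top0.npz"));b=blobs(r);return np.array([(ray(r,*c,.06)-[.5287,-.0317])@M for c,_ in b]),[a for _,a in b]
DO=np.array([.650,-.0367]);DY=-.02
def look():
    from workcell import optics,status
    r=optics.read_camera("top");Q,QA=refs();b=blobs(r);W=np.array([ray(r,*c,.06) for c,_ in b])
    back=sorted([i for i in range(len(b))],key=lambda i:-W[i,0])[:2];back.sort(key=lambda i:-W[i,1])
    qb=sorted(range(len(Q)),key=lambda i:-Q[i,0])[:2];qb.sort(key=lambda i:-Q[i,1])
    t,c=fit(Q[qb],W[back])
    M=np.array([[np.cos(DY),-np.sin(DY)],[np.sin(DY),np.cos(DY)]])
    p=lambda x,y:(c+np.array([[np.cos(t),-np.sin(t)],[np.sin(t),np.cos(t)]])@[x,y]);d=lambda q:((q-DO)@M*1000).round(1)
    print("areas",[b[i][1] for i in back],[QA[i] for i in qb],"case world",c.round(4),"yaw",t.round(3),"| dock mm",d(c),"rel",round(t-DY,3),"BL",d(p(.07,.08)),"BR",d(p(.07,-.08)),"stubtip",d(p(.094,0)))
    print("world Lbump",p(-.07,.115).round(4),"Rbump",p(-.07,-.115).round(4),"t",status.get_state()["clock"],"F",status.get_state()["wrist_force"].round(1))
    return r
E
python3 -c "
from h import *
print(np.round(refs()[0],4),refs()[1]);look()"
python3 -m handwheel '{"deltas":[[-1,0,0.04,0,0],[-1,0,0.04,0,0],[-1,0,0.04,0,0],[-1,0,0.04,0,0],[-1,0.0,0.04,0,0],[-1,0.02,0.05,0,0],[-1,0.02,0.05,0,0],[-1,0.02,0.05,0,0],[-1,0.02,0.05,0,0]]}'
python3 -c "
from h import *
look()"
```

```text
[[ 0.0539 -0.1096]
 [ 0.053   0.1104]
 [-0.0519 -0.1099]
 [-0.0529  0.1099]] [np.int32(201), np.int32(197), np.int32(205), np.int32(200)]
areas [np.int32(198), np.int32(189)] [np.int32(197), np.int32(201)] case world [ 0.5286 -0.0316] yaw 0.055 | dock mm [-121.5    2.7] rel 0.075 BL [-57.7  87.7] BR [-45.7 -71.8] stubtip [-27.8   9.8]
world Lbump [0.4523 0.0794] Rbump [ 0.465  -0.1502] t 4.7 F [-0.5  0.3  0.2]
clock: 5.82
tcp_pos: [0.442, 0.0846, 0.1046]
orientation: [-0.003, 0.707, 0.707, -0.003]
wrist_force: [-10.9, -1.2, 4.9]
finger_gap: 0.0
grip_force: 5.1
areas [np.int32(198), np.int32(188)] [np.int32(197), np.int32(201)] case world [ 0.5294 -0.0315] yaw 0.032 | dock mm [-120.7    2.8] rel 0.052 BL [-55.   86.3] BR [-46.6 -73.4] stubtip [-26.8   7.7]
world Lbump [0.4557 0.0812] Rbump [ 0.4631 -0.1487] t 5.875 F [-8.7 -0.8  3.2]
```

```bash
python3 -m handwheel '{"deltas":[[-1,0.025,0.06,0,0],[-1,0.03,0.07,0,0],[-1,0.03,0.07,0,0],[-1,0.03,0.07,0,0],[-1,0.03,0.07,0,0],[-1,0.03,0.07,0,0],[-1,0.03,0.07,0,0],[-1,0.03,0.07,0,0],[-1,0.03,0.07,0,0],[-1,0.03,0.07,0,0]]}'
python3 -c "
from h import *
look()"
```

```text
clock: 7.12
tcp_pos: [0.4695, 0.0965, 0.1045]
orientation: [-0.003, 0.707, 0.707, -0.003]
wrist_force: [-9.4, -2.0, 3.1]
finger_gap: 0.0001
grip_force: 4.7
areas [np.int32(202), np.int32(190)] [np.int32(197), np.int32(201)] case world [ 0.5353 -0.0311] yaw -0.146 | dock mm [-114.8    3.3] rel -0.126 BL [-35.3  73.8] BR [-55.4 -84.9] stubtip [-21.5  -8.6]
world Lbump [0.4828 0.0928] Rbump [ 0.4493 -0.1347] t 7.175 F [-7.9  0.3  2.5]
```

```bash
python3 -m handwheel '{"deltas":[[-1,0.03,0.07,0,0],[-1,0.03,0.07,0,0],[-1,0.03,0.07,0,0],[-1,0.03,0.07,0,0],[-1,0,-0.6,0,0],[-1,0,-1,0,0],[-1,0,-0.5,0,0],[-1,-0.6,0,0,0],[-1,-1,0,0,0],[-1,-1,0,0,0],[-1,-1,0,0,0],[-1,-1,0,0,0],[-1,-1,0,0,0],[-1,-0.3,0,0,0],[-1,0,0,0,0]]}'
python3 -c "
from h import *
look()"
```

```text
clock: 9.05
tcp_pos: [0.4008, -0.1349, 0.1058]
orientation: [-0.0, 0.708, 0.706, 0.0]
wrist_force: [0.3, -0.0, -0.3]
finger_gap: -0.0003
grip_force: 0.0
areas [np.int32(200), np.int32(203)] [np.int32(197), np.int32(201)] case world [ 0.5378 -0.0303] yaw -0.224 | dock mm [-112.3    4.1] rel -0.204 BL [-27.5  68.3] BR [-59.9 -88.4] stubtip [-20.2 -14.9]
world Lbump [0.4951 0.0974] Rbump [ 0.444  -0.1269] t 9.1 F [-0.1 -0.6 -0.4]
```

```bash
python3 -m handwheel '{"deltas":[[-1,0.2,0.3,0,0],[-1,0,0.2,0,0],[-1,0,0.05,0,0],[-1,0,0.05,0,0],[-1,0,0.05,0,0],[-1,-0.02,0.05,0,0],[-1,-0.04,0.06,0,0],[-1,-0.05,0.07,0,0],[-1,-0.05,0.07,0,0],[-1,-0.045,0.07,0,0],[-1,-0.04,0.07,0,0],[-1,-0.04,0.07,0,0],[-1,-0.035,0.07,0,0],[-1,-0.035,0.07,0,0],[-1,-0.03,0.07,0,0],[-1,-0.03,0.07,0,0]]}'
python3 -c "
from h import *
look()"
```

```text
clock: 11.1
tcp_pos: [0.452, -0.1426, 0.1047]
orientation: [-0.004, 0.708, 0.706, -0.003]
wrist_force: [-11.1, -1.5, 6.1]
finger_gap: -0.0003
grip_force: 6.0
areas [np.int32(200), np.int32(202)] [np.int32(197), np.int32(201)] case world [ 0.5431 -0.0313] yaw -0.078 | dock mm [-107.     3.3] rel -0.058 BL [-32.5  79.1] BR [-41.8 -80.7] stubtip [-13.2  -2.2]
world Lbump [0.4823 0.0888] Rbump [ 0.4643 -0.1405] t 11.15 F [-10.1  -2.2   2.4]
```

```bash
python3 -m handwheel '{"deltas":[[-1,-0.03,0.07,0,0],[-1,-0.03,0.07,0,0],[-1,-0.03,0.07,0,0],[-1,-0.03,0.07,0,0],[-1,-0.03,0.07,0,0],[-1,-0.025,0.07,0,0],[-1,-0.025,0.07,0,0],[-1,-0.025,0.07,0,0],[-1,-0.025,0.07,0,0],[-1,-0.025,0.07,0,0],[-1,-0.02,0.07,0,0]]}'
python3 -c "
from h import *
look()"
```

```text
clock: 12.52
tcp_pos: [0.4831, -0.1548, 0.1047]
orientation: [-0.003, 0.708, 0.706, -0.003]
wrist_force: [-10.5, -2.8, 4.2]
finger_gap: 0.0
grip_force: 5.6
areas [np.int32(200), np.int32(197)] [np.int32(197), np.int32(201)] case world [ 0.5512 -0.0304] yaw 0.124 | dock mm [-98.9   4.3] rel 0.144 BL [-41.1  93.5] BR [-18.1 -64.8] stubtip [-5.9 17.8]
world Lbump [0.4675 0.075 ] Rbump [ 0.496  -0.1532] t 12.575 F [-8.8 -2.3  0.8]
```

```bash
python3 -m handwheel '{"deltas":[[-1,0,-0.6,0,0],[-1,0,-1,0,0],[-1,0.6,-0.1,0,0],[-1,1,0,0,0],[-1,1,0,0,0],[-1,1,0,0,0],[-1,1,0,0,0],[-1,0.9,0,0,0],[-1,0.3,0,0,0],[-1,0,0.2,0,0],[-1,0,0.15,0,0],[-1,0,0,0,0]]}'
python3 -c "
from h import *
look()"
```

```text
clock: 14.08
tcp_pos: [0.4344, 0.076, 0.1059]
orientation: [0.0, 0.708, 0.706, 0.0]
wrist_force: [0.5, -1.3, 0.4]
finger_gap: -0.0
grip_force: 0.0
areas [np.int32(199), np.int32(194)] [np.int32(197), np.int32(201)] case world [ 0.5514 -0.0304] yaw 0.13 | dock mm [-98.7   4.4] rel 0.15 BL [-41.5  93.9] BR [-17.5 -64.3] stubtip [-5.8 18.4]
world Lbump [0.4671 0.0746] Rbump [ 0.4969 -0.1535] t 14.125 F [-0.7 -0.3 -0.5]
```

```bash
python3 -m handwheel '{"deltas":[[-1,0,0.2,0,0],[-1,0,0.1,0,0],[-1,0,0.05,0,0],[-1,0,0.05,0,0],[-1,0.02,0.05,0,0],[-1,0.03,0.06,0,0],[-1,0.04,0.07,0,0],[-1,0.04,0.07,0,0],[-1,0.04,0.07,0,0],[-1,0.035,0.07,0,0],[-1,0.035,0.07,0,0],[-1,0.035,0.07,0,0],[-1,0.03,0.07,0,0],[-1,0.03,0.07,0,0],[-1,0.03,0.07,0,0],[-1,0.025,0.07,0,0],[-1,0.025,0.07,0,0]]}'
python3 -c "
from h import *
look()"
```

```text
clock: 16.25
tcp_pos: [0.4796, 0.0939, 0.1045]
orientation: [-0.004, 0.707, 0.707, -0.004]
wrist_force: [-11.9, 0.2, 4.9]
finger_gap: 0.0002
grip_force: 5.9
areas [np.int32(207), np.int32(198)] [np.int32(197), np.int32(201)] case world [ 0.5567 -0.0293] yaw -0.048 | dock mm [-93.4   5.5] rel -0.028 BL [-21.2  83.5] BR [-25.7 -76.4] stubtip [0.5 2.9]
world Lbump [0.4923 0.0889] Rbump [ 0.4813 -0.1408] t 16.3 F [-9.1  1.2  2.3]
```

```bash
python3 -m handwheel '{"deltas":[[-1,0.025,0.07,0,0],[-1,0.025,0.07,0,0],[-1,0.025,0.07,0,0],[-1,0.02,0.07,0,0],[-1,0.02,0.07,0,0],[-1,0.02,0.07,0,0],[-1,0.02,0.07,0,0],[-1,0,-0.6,0,0],[-1,0,-1,0,0],[-1,-0.6,-0.25,0,0],[-1,-1,0,0,0],[-1,-1,0,0,0],[-1,-1,0,0,0],[-1,-1,0,0,0],[-1,-0.8,0,0,0],[-1,-0.4,0,0,0],[-1,0,0,0,0]]}'
python3 -c "
from h import *
look()"
```

```text
clock: 18.42
tcp_pos: [0.4301, -0.1327, 0.1059]
orientation: [0.0, 0.708, 0.706, 0.0]
wrist_force: [-0.4, -0.2, 0.2]
finger_gap: -0.0001
grip_force: 0.0
areas [np.int32(200), np.int32(206)] [np.int32(197), np.int32(201)] case world [ 0.5614 -0.0297] yaw -0.175 | dock mm [-88.7   5.3] rel -0.155 BL [-7.2 73.5] BR [-31.9 -84.6] stubtip [ 4.2 -9.3]
world Lbump [0.5125 0.0958] Rbump [ 0.4725 -0.1307] t 18.475 F [-0.6 -0.5 -0.2]
```

```bash
python3 -m handwheel '{"deltas":[[-1,0,0.3,0,0],[-1,0,0.15,0,0],[-1,0,0.05,0,0],[-1,0,0.05,0,0],[-1,0,0.05,0,0],[-1,0,0.05,0,0],[-1,-0.03,0.06,0,0],[-1,-0.04,0.07,0,0],[-1,-0.045,0.07,0,0],[-1,-0.045,0.07,0,0],[-1,-0.04,0.07,0,0],[-1,-0.04,0.07,0,0],[-1,-0.035,0.07,0,0],[-1,-0.03,0.07,0,0],[-1,-0.03,0.07,0,0],[-1,-0.03,0.07,0,0],[-1,-0.03,0.07,0,0]]}'
python3 -c "
from h import *
look()"
```

```text
clock: 20.6
tcp_pos: [0.4823, -0.1474, 0.1048]
orientation: [-0.004, 0.708, 0.707, -0.003]
wrist_force: [-11.3, -0.0, 4.8]
finger_gap: 0.0001
grip_force: 5.7
areas [np.int32(206), np.int32(194)] [np.int32(197), np.int32(201)] case world [ 0.5668 -0.0309] yaw -0.022 | dock mm [-83.3   4.1] rel -0.002 BL [-13.1  84. ] BR [-13.4 -76. ] stubtip [10.7  4. ]
world Lbump [0.4993 0.0856] Rbump [ 0.4944 -0.1444] t 20.65 F [-9.  -1.4  1.6]
```

```bash
python3 -m handwheel '{"deltas":[[-1,-0.03,0.07,0,0],[-1,-0.025,0.07,0,0],[-1,-0.025,0.07,0,0],[-1,-0.025,0.07,0,0],[-1,-0.02,0.05,0,0],[-1,0,-0.6,0,0],[-1,0,-0.9,0,0],[-1,0.6,0,0,0],[-1,1,0,0,0],[-1,1,0,0,0],[-1,1,0,0,0],[-1,1,0,0,0],[-1,1,0,0,0],[-1,0.2,0,0,0],[-1,0,0.2,0,0],[-1,0,0,0,0]]}'
python3 -c "
from h import *
look()"
```

```text
clock: 22.65
tcp_pos: [0.449, 0.078, 0.106]
orientation: [0.001, 0.708, 0.706, 0.0]
wrist_force: [-0.5, 0.7, -0.1]
finger_gap: 0.0002
grip_force: 0.0
areas [np.int32(203), np.int32(197)] [np.int32(197), np.int32(201)] case world [ 0.5704 -0.0301] yaw 0.068 | dock mm [-79.7   5. ] rel 0.088 BL [-17.   90.9] BR [ -2.9 -68.5] stubtip [14.  13.3]
world Lbump [0.4928 0.0799] Rbump [ 0.5084 -0.1496] t 22.7 F [0.5 0.2 0.6]
```

```bash
python3 -m handwheel '{"deltas":[[-1,0,0.35,0,0],[-1,0,0.2,0,0],[-1,0,0.05,0,0],[-1,0,0.05,0,0],[-1,0,0.05,0,0],[-1,0.02,0.05,0,0],[-1,0.03,0.06,0,0],[-1,0.035,0.07,0,0],[-1,0.035,0.07,0,0],[-1,0.035,0.07,0,0],[-1,0.035,0.07,0,0],[-1,0.03,0.07,0,0],[-1,0.03,0.07,0,0],[-1,0.03,0.07,0,0]]}'
python3 -c "
from h import *
look()"
```

```text
clock: 24.45
tcp_pos: [0.4952, 0.0902, 0.1046]
orientation: [-0.003, 0.707, 0.707, -0.004]
wrist_force: [-10.7, -1.6, 4.7]
finger_gap: -0.0005
grip_force: 5.5
areas [np.int32(192), np.int32(184)] [np.int32(197), np.int32(201)] case world [ 0.5739 -0.0298] yaw -0.038 | dock mm [-76.2   5.4] rel -0.018 BL [-4.8 84.1] BR [ -7.7 -75.9] stubtip [17.7  3.6]
world Lbump [0.5083 0.0878] Rbump [ 0.4995 -0.142 ] t 24.5 F [-9.4 -0.7  2.9]
```

```bash
python3 -m handwheel '{"deltas":[[-1,0.02,0.06,0,0],[-1,0.02,0.06,0,0],[-1,0.01,0.04,0,0]]}'
python3 -c "
from h import *
look()"
```

```text
clock: 24.88
tcp_pos: [0.5011, 0.0926, 0.1045]
orientation: [-0.004, 0.707, 0.707, -0.004]
wrist_force: [-12.9, 1.4, 7.2]
finger_gap: 0.0
grip_force: 6.2
areas [np.int32(196), np.int32(185)] [np.int32(197), np.int32(201)] case world [ 0.5749 -0.0291] yaw -0.08 | dock mm [-75.2   6.1] rel -0.06 BL [-0.5 81.7] BR [-10.2 -78. ] stubtip [18.6  0.4]
world Lbump [0.5143 0.0911] Rbump [ 0.4959 -0.1382] t 24.925 F [-11.2   1.7   5.3]
```

```bash
python3 -m handwheel '{"deltas":[[-1,0,-0.5,0,0],[-1,0,-0.7,0,0],[-1,-0.6,-0.1,0,0],[-1,-1,0,0,0],[-1,-1,0,0,0],[-1,-1,0,0,0],[-1,-1,0,0,0],[-1,-1,0,0,0],[-1,-0.2,0,0,0],[-1,0,0.1,0,0],[-1,0,0.1,0,0],[-1,0,0.05,0,0],[-1,0,0.05,0,0],[-1,0,0.05,0,0],[-1,0,0.05,0,0],[-1,0,0.05,0,0],[-1,0,0.05,0,0]]}'
python3 -c "
from h import *
look()"
```

```text
clock: 27.05
tcp_pos: [0.4741, -0.1399, 0.1059]
orientation: [0.0, 0.707, 0.707, -0.0]
wrist_force: [-0.1, 0.1, -0.4]
finger_gap: -0.0
grip_force: 0.0
areas [np.int32(196), np.int32(205)] [np.int32(197), np.int32(201)] case world [ 0.575  -0.0291] yaw -0.079 | dock mm [-75.1   6.1] rel -0.059 BL [-0.6 81.9] BR [-10.  -77.9] stubtip [18.7  0.6]
world Lbump [0.5143 0.0911] Rbump [ 0.4962 -0.1382] t 27.1 F [ 0.7  0.  -0.3]
```

```bash
python3 -m handwheel '{"deltas":[[-1,0,0.05,0,0],[-1,0,0.05,0,0],[-1,0,0.05,0,0],[-1,0,0.05,0,0],[-1,-0.02,0.06,0,0],[-1,-0.02,0.06,0,0],[-1,-0.03,0.06,0,0],[-1,-0.03,0.06,0,0],[-1,-0.025,0.06,0,0],[-1,-0.025,0.06,0,0],[-1,-0.025,0.06,0,0]]}'
python3 -c "
from h import *
look()"
```

```text
clock: 28.48
tcp_pos: [0.4947, -0.146, 0.1047]
orientation: [-0.004, 0.708, 0.707, -0.003]
wrist_force: [-11.0, 0.1, 4.6]
finger_gap: -0.0003
grip_force: 5.8
areas [np.int32(195), np.int32(201)] [np.int32(197), np.int32(201)] case world [ 0.5775 -0.0295] yaw -0.007 | dock mm [-72.6   5.7] rel 0.013 BL [-3.7 86.6] BR [ -1.6 -73.3] stubtip [21.3  7. ]
world Lbump [0.5082 0.0859] Rbump [ 0.5067 -0.1441] t 28.525 F [-9.5 -0.7  3. ]
```

```bash
python3 -m handwheel '{"deltas":[[-1,-0.015,0.04,0,0],[-1,-0.015,0.04,0,0],[-1,0,0.02,0,0]]}'
python3 -c "
from h import *
look()"
```

```text
clock: 28.9
tcp_pos: [0.4963, -0.1466, 0.1042]
orientation: [-0.006, 0.708, 0.707, -0.004]
wrist_force: [-18.5, 0.2, 9.2]
finger_gap: -0.0002
grip_force: 9.6
areas [np.int32(199), np.int32(201)] [np.int32(197), np.int32(201)] case world [ 0.5779 -0.0299] yaw 0.003 | dock mm [-72.2   5.3] rel 0.023 BL [-4.1 86.9] BR [ -0.4 -73. ] stubtip [21.8  7.5]
world Lbump [0.5076 0.0848] Rbump [ 0.5083 -0.1451] t 28.95 F [-18.1  -0.4   8.7]
```

```bash
python3 -m handwheel '{"deltas":[[-1,0,-0.3,0,0],[-1,0,-0.7,0,0],[-1,0.6,0,0,0],[-1,1,0,0,0],[-1,1,0,0,0],[-1,1,0,0,0],[-1,1,0,0,0],[-1,0.9,0,0,0],[-1,0.3,0,0,0],[-1,0,0.2,0,0],[-1,0,0.1,0,0],[-1,0,0.1,0,0],[-1,0,0.05,0,0],[-1,0,0.05,0,0],[-1,0,0.05,0,0]]}'
python3 -c "
from h import *
look()"
```

```text
clock: 30.82
tcp_pos: [0.4849, 0.0838, 0.1058]
orientation: [-0.0, 0.707, 0.707, -0.0]
wrist_force: [0.3, 0.2, -0.3]
finger_gap: -0.0
grip_force: 0.0
areas [np.int32(199), np.int32(185)] [np.int32(197), np.int32(201)] case world [ 0.5774 -0.0294] yaw -0.001 | dock mm [-72.7   5.9] rel 0.019 BL [-4.2 87.2] BR [ -1.2 -72.8] stubtip [21.3  7.6]
world Lbump [0.5076 0.0857] Rbump [ 0.5073 -0.1443] t 30.875 F [1.  0.9 0. ]
```

```bash
python3 -m handwheel '{"deltas":[[-1,0,0.05,0,0],[-1,0,0.05,0,0],[-1,0,0.05,0,0],[-1,0,0.04,0,0],[-1,0,0.04,0,0],[-1,0,0.04,0,0],[-1,0,0.04,0,0],[-1,0,0.03,0,0],[-1,0.01,0.03,0,0]]}'
python3 -c "
from h import *
look()"
```

```text
clock: 32.0
tcp_pos: [0.4951, 0.0843, 0.1046]
orientation: [-0.003, 0.707, 0.707, -0.004]
wrist_force: [-12.1, -1.1, 6.5]
finger_gap: -0.0002
grip_force: 5.9
areas [np.int32(197), np.int32(188)] [np.int32(197), np.int32(201)] case world [ 0.5778 -0.0296] yaw -0.004 | dock mm [-72.4   5.7] rel 0.016 BL [-3.6 86.8] BR [ -1.1 -73.2] stubtip [21.6  7.2]
world Lbump [0.5082 0.0857] Rbump [ 0.5073 -0.1443] t 32.05 F [-11.    0.2   4.7]
```

```bash
python3 -m handwheel '{"deltas":[[-1,0.01,0.03,0,0],[-1,0.01,0.03,0,0],[-1,0.01,0.03,0,0]]}'
python3 -c "
from h import *
look()"
```

```text
clock: 32.42
tcp_pos: [0.4983, 0.0858, 0.1045]
orientation: [-0.004, 0.707, 0.707, -0.004]
wrist_force: [-12.2, 0.7, 6.3]
finger_gap: 0.0002
grip_force: 6.2
areas [np.int32(201), np.int32(197)] [np.int32(197), np.int32(201)] case world [ 0.5788 -0.0294] yaw -0.023 | dock mm [-71.3   5.9] rel -0.003 BL [-1.1 85.7] BR [ -1.5 -74.3] stubtip [22.7  5.6]
world Lbump [0.5115 0.0872] Rbump [ 0.5062 -0.1427] t 32.475 F [-11.4   0.6   5.1]
```

Nearly flush; creep the left end in gently to feel the block.

```bash
python3 -m handwheel '{"deltas":[[-1,0.01,0.025,0,0],[-1,0,0.025,0,0]]}'
python3 -c "
from h import *
look()"
```

```text
clock: 32.72
tcp_pos: [0.4994, 0.0862, 0.1043]
orientation: [-0.004, 0.707, 0.707, -0.004]
wrist_force: [-15.1, 0.2, 7.1]
finger_gap: 0.0003
grip_force: 7.8
areas [np.int32(209), np.int32(180)] [np.int32(197), np.int32(201)] case world [ 0.5784 -0.0294] yaw -0.031 | dock mm [-71.7   5.8] rel -0.011 BL [-0.8 85. ] BR [ -2.6 -74.9] stubtip [22.3  4.8]
world Lbump [0.5121 0.0877] Rbump [ 0.5049 -0.1422] t 32.775 F [-13.5   0.4   6.8]
```

```bash
python3 -m handwheel '{"deltas":[[-1,0,-0.3,0,0],[-1,0,-0.6,0,0],[-1,-0.6,0,0,0],[-1,-1,0,0,0],[-1,-1,0,0,0],[-1,-1,0,0,0],[-1,-1,0,0,0],[-1,-0.9,0,0,0],[-1,-0.2,0,0,0],[-1,0,0.2,0,0],[-1,0,0.1,0,0],[-1,0,0.05,0,0],[-1,0,0.05,0,0],[-1,0,0.05,0,0],[-1,0,0.05,0,0],[-1,0,0.04,0,0],[-1,0,0.04,0,0],[-1,0,0.04,0,0]]}'
python3 -c "
from h import *
look()"
```

```text
clock: 35.02
tcp_pos: [0.493, -0.142, 0.1057]
orientation: [-0.001, 0.707, 0.707, -0.001]
wrist_force: [-5.4, -1.4, 2.1]
finger_gap: 0.0
grip_force: 2.6
areas [np.int32(210), np.int32(206)] [np.int32(197), np.int32(201)] case world [ 0.579  -0.0293] yaw -0.026 | dock mm [-71.1   6. ] rel -0.006 BL [-0.7 85.6] BR [ -1.5 -74.4] stubtip [22.9  5.5]
world Lbump [0.512  0.0875] Rbump [ 0.5061 -0.1425] t 35.075 F [-4.3 -0.3  1.9]
```

```bash
python3 -m handwheel '{"deltas":[[-1,0,0.03,0,0],[-1,0,0.03,0,0],[-1,0,0.03,0,0],[-1,0,0.02,0,0]]}'
python3 -c "
from h import *
look()"
```

```text
clock: 35.58
tcp_pos: [0.4942, -0.1417, 0.1048]
orientation: [-0.003, 0.708, 0.706, -0.003]
wrist_force: [-12.8, -2.0, 5.7]
finger_gap: -0.0001
grip_force: 6.6
areas [np.int32(206), np.int32(207)] [np.int32(197), np.int32(201)] case world [ 0.5791 -0.0288] yaw -0.025 | dock mm [-71.    6.5] rel -0.005 BL [-0.6 86.1] BR [ -1.5 -73.8] stubtip [22.9  6. ]
world Lbump [0.512 0.088] Rbump [ 0.5062 -0.142 ] t 35.625 F [-12.9  -2.7   4.7]
```

```bash
python3 -m handwheel '{"deltas":[[-1,0,0.025,0,0],[-1,0,0.02,0,0]]}'
python3 -c "
from h import *
look()"
```

```text
clock: 35.88
tcp_pos: [0.4956, -0.142, 0.1047]
orientation: [-0.003, 0.708, 0.706, -0.004]
wrist_force: [-14.3, -2.6, 5.5]
finger_gap: -0.0002
grip_force: 7.5
areas [np.int32(201), np.int32(200)] [np.int32(197), np.int32(201)] case world [ 0.5797 -0.0296] yaw -0.015 | dock mm [-70.4   5.7] rel 0.005 BL [-0.8 86.1] BR [  0.  -73.9] stubtip [23.6  6.2]
world Lbump [0.5114 0.0865] Rbump [ 0.5081 -0.1435] t 35.925 F [-13.9  -3.7   5. ]
```

```bash
python3 -m handwheel '{"deltas":[[-1,0,-0.3,0,0],[-1,0,-0.8,0,0],[-1,0,-1,0,0],[-1,0,-0.4,-0.4,0],[-1,0,0,-0.5,0],[-1,0,0,0,0],[-1,0,0,0,0]]}'
python3 -c "
from h import *
look();look();r=look()
cv2.imwrite('pics/f.png',cv2.resize(r['frame'][165:265,290:420,::-1],None,fx=6,fy=6,interpolation=cv2.INTER_CUBIC))"
```

```text
clock: 36.8
tcp_pos: [0.4005, -0.142, 0.1417]
orientation: [0.0, 0.707, 0.707, 0.0]
wrist_force: [-0.4, -0.3, -0.1]
finger_gap: -0.0002
grip_force: 0.0
areas [np.int32(201), np.int32(198)] [np.int32(197), np.int32(201)] case world [ 0.5797 -0.0295] yaw -0.015 | dock mm [-70.5   5.8] rel 0.005 BL [-0.8 86.1] BR [ -0.1 -73.9] stubtip [23.5  6.2]
world Lbump [0.5114 0.0866] Rbump [ 0.5079 -0.1434] t 36.85 F [ 0.4 -0.4 -0.3]
areas [np.int32(201), np.int32(197)] [np.int32(197), np.int32(201)] case world [ 0.5796 -0.0295] yaw -0.016 | dock mm [-70.5   5.8] rel 0.004 BL [-0.9 86.1] BR [ -0.2 -73.9] stubtip [23.5  6.2]
world Lbump [0.5114 0.0866] Rbump [ 0.5078 -0.1434] t 36.9 F [-0.3  0.3 -0. ]
areas [np.int32(201), np.int32(197)] [np.int32(197), np.int32(201)] case world [ 0.5796 -0.0294] yaw -0.016 | dock mm [-70.5   5.9] rel 0.004 BL [-0.9 86.2] BR [ -0.2 -73.8] stubtip [23.5  6.3]
world Lbump [0.5114 0.0867] Rbump [ 0.5078 -0.1433] t 36.95 F [-0.4  0.3 -0.4]
```

View pics/f.png

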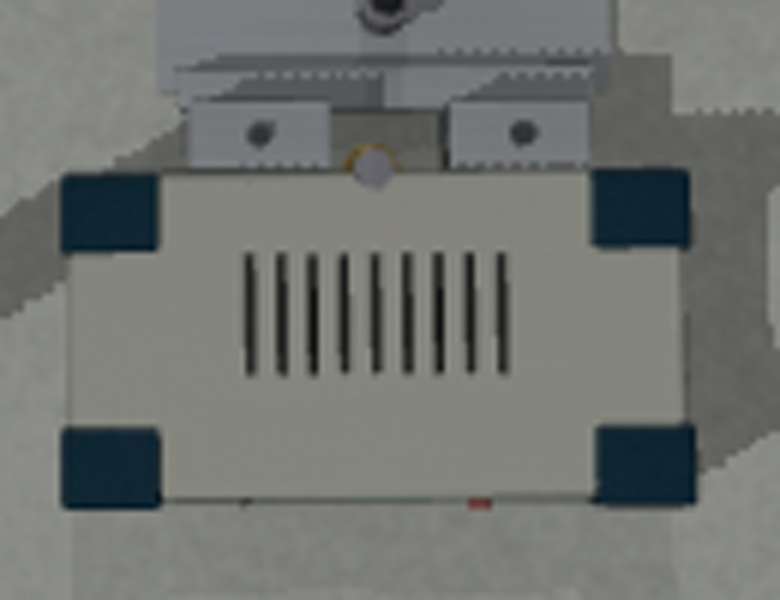

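The picture shows the case's back edge (row ~172) meeting both blocks, with no visible gap beyond a hairline on the left. The stub is at (373,168), inside the gap between columns 330 and 445 and about 6 mm off centre.

```bash
python3 -c "
from workcell import hand_in
print(hand_in())"
```

```text
the job is handed in; nothing more can be done
None
```

I walked the calibrator home and handed the job in at 37 s: back within about 1 mm of both stop blocks and square, stub in the gap about 6 mm off centre; hand-in gave no verdict, and one push peaked at 18.5 N horizontal on the wrist sensor (about 20.7 N with its vertical part), so the 20 N limit is the one doubt.

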